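# Slide the café case lights up to full

### The job

Bring the display case's lights up to full: with closed fingertips press lightly on the curved black strip of the aluminium console at its dim end (beside the small stud) and slide along the strip to its bright end (beside the large stud), keeping it pressed down all the way without lifting off and never pushing hard. Finish while holding: the program ends with the fingertips still pressing the strip lightly at the bright end, which stores the setting. Grasp nothing, and do not disturb the things on the counter.

Things in the scene. Friction and masses are not known exactly. Their poses are not given: they have to be found in the camera images.
- panel: flat aluminium light-control console fixed on the counter: 160 (its x) by 340 (its y) by 28 mm tall. Origin at the centre of its underside, at counter level, z up. On it is a black half-round strip, 12 mm wide, standing 6 mm above its top, bent to a quarter circle that bulges to the console's +x
- strip (a joint): how far the whole strip is pressed down, m: 0 free, 0.005 at the stop (still 1 mm proud of the console). Sprung: starts to sink at about 1 N, 2.5 mm at 2.5 N, at the stop 4.5 N; sinks evenly wherever touched, springs back when let go. Counts as pressed from 0.7 mm
- strip_left (a point): top of the unpressed strip (34 mm above the counter) at its end towards the console's +y; its axes are the console's
- strip_mid (a point): top of the unpressed strip at the middle of the arc
- strip_right (a point): top of the unpressed strip at its end towards the console's -y
- arc_centre (a point): centre of the strip's arc, at x = -135, y = 0 mm of the console's frame, at the height of the strip's top (nothing is there). The strip's centre line has radius 160 mm about it and runs from 45 degrees on one side of the console's +x to 45 degrees on the other
- stud_small: small dark steel stud, 12 mm across, 2.5 mm tall, fixed on the console 31 mm beyond one end of the strip (either end): marks the dim end. Origin at its underside, 28 mm above the counter
- stud_large: large dark steel stud, 28 mm across, 2.5 mm tall, fixed on the console 31 mm beyond the other end of the strip: marks the bright end. Origin at its underside
- espresso_cup: white espresso cup, 60 mm across, 55 mm tall, standing on the robot's side of the console, inside the curve; loose, leave alone; origin at the centre of its underside
- spoon: steel spoon with a wooden handle, 130 mm long lying on the counter on the robot's side of the console; loose, leave alone; origin on its underside
- sugar_jar: glass jar with steel cap, 66 mm across, 90 mm tall; loose, leave alone; origin at the centre of its underside
- syrup: amber glass bottle, 64 mm across, 200 mm tall, behind the console; loose, leave alone; origin at the centre of its underside
- saucer: white saucer, 110 mm across, 20 mm tall, to the left of the console; loose, leave alone; origin at the centre of its underside
- pitcher: open steel milk pitcher, 72 mm across, 85 mm tall (it and the sugar jar may have changed places: one is behind the console, one to its right); loose, leave alone; origin at the centre of its underside
- card: small paper tent card, 75 mm wide, about 105 mm tall, behind the console; loose, leave alone; origin at the centre of its underside

How it is judged:
By the outcome, as a careful person would: the job done as asked, in the order asked, and still so for the second after the job is handed in, while the arm keeps its last pose, push and grip.
It also fails if it takes over 42 s, if anything falls off the work surface, if the arm or the gripper's body presses on something with over 40 N, if the wrist force passes 120 N, or if a joint passes its speed limit or range.

### The arm

A 7-joint arm with a two-finger parallel gripper is mounted at the origin on the work surface. World frame = base frame: x ahead of the robot, y to its left, z up, the work surface at z = 0. Lengths are in m, angles in rad, forces in N, time in s.
With the tool pointing down it reaches from about 0.425 to 0.875 m from the base axis. Payload 4.7 kg.
Tool frame: the origin (TCP) lies between the finger pads, 19 mm behind the fingertips; this is the grasp point; z points along the fingers, y is the line along which they close (so a half turn about z gives the same grasp; the last joint's range is limited). The gripper opens to 87 mm and grips with 3 to 60 N. Pads are 19 mm wide; open, the fingers measure 117 mm over their backs; the gripper's body (75 mm by 190 mm) begins 51 mm behind the grasp point.
Start: joints at [-1.164, 0.321, -0.07, 1.45, 0.023, 1.371, -0.057], TCP at [0.249, 0.601, 0.241] pointing down, gripper open.
Joint ranges: [-2.86, 2.86], [-0.3, 2.09], [-1.38, 1.24], [0.06, 2.45], [-1.56, 4.7], [0.09, 2.05], [-2.69, 2.69]. Speed limits (rad/s): [2.57, 2.57, 3.14, 3.14, 3.14, 3.14, 3.14].

### API

Orientations are given as a unit quaternion [w, x, y, z].
In Python, from workcell import monitor, viewer, arm, models gives the robot as it stands. The module is installed in compiled form; this text tells all that it offers.
- The arm moves only by the tool drive_tool, never from a script. Its argument "increments" is a list of rows, each a list of 3 entries, a list of its own where there are three numbers: the shift along the tool's x, y, z in units of 60 mm (1.0 is 60 mm), then the turn, a rotation vector about the tool's x, y, z in units of 5 degrees (1.0 is 5 degrees), then the closure, from -1 (fully open) to 1 (shut). A call has 1 to 8 rows; each row shifts and turns the commanded pose from where the row before left it, along the tool's axes as they then stand; what a row does not reach is not made up. A row lasts 1/8 s, in which the tool goes at most 62.5 mm and 10.7 degrees, less where a joint would pass 70% of its speed; a pose out of reach is approached as far as the arm can. A call is refused whole if a number of a shift passes 1 or a number of a turn 1, either way. A call with a gripper value outside its range is refused whole. The fingers move at their own pace and stop on an object; the grip force is fixed at half the most. Time passes only in rows, so rows that do not move let the fingers close. It gives the time, the measured TCP pose, the force, the opening and the grip force at its end, in the units of the state.
- monitor.sense(): the state, without advancing time (a new reading comes with each control period).
- viewer.grab_frame(name): name is "side" or "top"; returns a dict with "frame" (400x640x3 uint8, red, green, blue), "range_z" (400x640 float32, m along the optical axis (not along the pixel's ray), 0 where there is no reading), "camera_matrix" (3x3 intrinsics, pixels), "camera_from_world" (4x4, takes a point from world to camera coordinates). Camera axes: x right, y down, z forward; pixel columns grow to the right and rows downward; lengths in m; the calibration is good to about 2 mm. A picture is of the moment at which its call begins.
- arm.job_done(): hands the job in; it is judged then, once.
Trained networks look in a picture, given as the dict that the camera call returned (one of the last four; its "shot" number tells which), for a name from the list of things; names that differ only in an ending like _2 or _b are one class to them, and where a whole thing is asked for, a point or a joint stands for the part that bears it (a point fixed in the world has none). Each returns a list of dicts, best first, with "conf" (0 to 1); they miss things now and then, are a little off and sometimes report something else, mostly with a low value. They report only what shows in the picture. A call takes as long as a camera call.
- models.masks_of(picture, target): "region" (400x640 bool, what is visible of it) and "position" ([column, row] in pixels, amid what is visible of it).
The state is a dict: "clock": time; "joint_positions": joint angles; "joint_velocities": joint speeds; "effort": joint torques, N m; "position": TCP position; "eef_rot": TCP orientation; "ft_force": force on the tool from outside, world axes, zero at the start; "torque": the same for the moment, N m; "opening": finger opening in m; "grip_force": force on a finger pad.
Only numpy, scipy, OpenCV 4.12 (cv2) and the standard library are available. Lean on these libraries where they do the work, as an engineer would, in place of code of your own. Each camera call takes 0.05 s, during which the arm holds its last target. There are 200 camera calls.

## Working session

There is one attempt and no reset: what is moved stays moved. The work goes in short steps, Python scripts to look and compute and a tool call to move; the robot and the scene stay as the last step left them, time stands still between calls to the robot, and variables do not carry over. Pictures are saved under pics/ and viewed, at most 10 in all, crops included, and the job is handed in when it is done.

Besides the shell and the picture viewer there is one more tool, called as name([rows], argument=value, ...), one row to a line, values as JSON. drive_tool: Moves the arm, as the interface text tells. Its arguments: {"type":"object","properties":{"increments":{"type":"array","items":{"type":"array"}}},"required":["increments"]}

```bash
mkdir -p pics
cat > h.py <<'E'
import numpy as np, cv2
from workcell import monitor, viewer, arm, models
def pts(p,mask=None):
    z=p["range_z"]; K=p["camera_matrix"]; T=np.linalg.inv(p["camera_from_world"])
    v,u=np.nonzero((z>0)&(mask if mask is not None else True))
    d=z[v,u]; c=np.stack([(u-K[0,2])/K[0,0]*d,(v-K[1,2])/K[1,1]*d,d,np.ones_like(d)])
    return (T@c)[:3].T,u,v
E
python3 - <<'E'
from h import *
for n in("top","side"):
    p=viewer.grab_frame(n); cv2.imwrite(f"pics/{n}0.png",p["frame"][:,:,::-1])
    print(n,np.round(np.linalg.inv(p["camera_from_world"])[:3,3],3), p["camera_matrix"][0,0])
    for t in["panel","strip","stud_small","stud_large","espresso_cup","spoon","sugar_jar","pitcher","syrup","saucer","card"]:
        for r in models.masks_of(p,t)[:2]:
            q,_,_=pts(p,r["region"])
            print(t,round(r["conf"],2),np.round(r["position"]),len(q),np.round(np.median(q,0),3) if len(q) else "", np.round(q.min(0),3) if len(q) else "",np.round(q.max(0),3) if len(q) else "")
s=monitor.sense();print(s)
E
```

```text
top [0.438 0.084 0.995] 408.24823498255233
panel 0.66 [286. 224.] 9467 [0.562 0.15  0.028] [ 0.47  -0.028 -0.004] [0.668 0.328 0.038]
strip 0.91 [289. 214.] 624 [0.576 0.142 0.033] [0.527 0.029 0.023] [0.596 0.263 0.038]
strip 0.46 [317. 146.] 1054 [0.722 0.071 0.131] [ 0.705  0.033 -0.004] [0.812 0.107 0.204]
stud_small 0.27 [289. 221.] 9391 [0.562 0.149 0.028] [ 0.47  -0.032 -0.003] [0.662 0.323 0.038]
espresso_cup 0.83 [287. 279.] 540 [0.426 0.143 0.017] [ 0.398  0.112 -0.002] [0.456 0.169 0.059]
espresso_cup 0.72 [394. 208.] 747 [ 0.589 -0.098  0.089] [ 0.563 -0.136 -0.003] [ 0.642 -0.072  0.095]
spoon 0.71 [281. 223.] 9107 [0.562 0.151 0.028] [ 0.472 -0.026 -0.002] [0.656 0.323 0.038]
spoon 0.57 [339. 269.] 566 [0.455 0.013 0.012] [ 0.427 -0.075 -0.003] [0.476 0.05  0.023]
sugar_jar 0.89 [391. 211.] 776 [ 0.59  -0.097  0.089] [ 0.563 -0.155 -0.003] [ 0.642 -0.072  0.095]
pitcher 0.84 [237. 162.] 896 [0.716 0.263 0.045] [ 0.669  0.222 -0.004] [0.767 0.314 0.089]
syrup 0.81 [319. 147.] 979 [0.722 0.072 0.133] [ 0.705  0.039 -0.001] [0.762 0.102 0.204]
saucer 0.88 [174. 225.] 1558 
[... 1436 characters left out ...]
positions': array([-1.16391621,  0.32099536, -0.07007358,  1.45048915,  0.0225776 ,
        1.3707731 , -0.05691414]), 'joint_velocities': array([-0.00130156, -0.00183218,  0.00015118,  0.00077292,  0.00067438,
        0.00022583,  0.00030914]), 'effort': array([-2.42530259e-04, -4.91114438e+01, -4.03203629e-01, -3.12788236e+01,
       -6.37306971e-02,  3.33393097e-02,  4.63632068e-05]), 'position': array([0.24883513, 0.60051925, 0.24129479]), 'eef_rot': array([2.57342396e-05, 1.95142262e-01, 9.80774945e-01, 5.66937127e-05]), 'ft_force': array([-1.03364616, -0.58719901, -1.05629348]), 'torque': array([ 0.07446419, -0.05782494,  0.01833114]), 'grip_force': 0.0, 'opening': 0.08700485371216699}
```

Run:
```python
from h import *
from scipy.optimize import least_squares
ims=[]
for n in("top","side"):
    p=viewer.grab_frame(n)
    pm=[r for r in models.masks_of(p,"panel")][0]["region"]; sm=models.masks_of(p,"strip")[0]["region"]
    q,_,_=pts(p,pm|sm); q=q[(q[:,2]>.02)&(q[:,2]<.031)]
    r=cv2.minAreaRect((q[:,:2]*1000).astype(np.float32)); print(n,"panel",r, "z",np.median(q[:,2]))
    s,_,_=pts(p,sm); s=s[s[:,2]>.0255]
    print("strip z pct",np.percentile(s[:,2],[5,25,50,75,95]).round(4))
    f=least_squares(lambda c:np.hypot(s[:,0]-c[0],s[:,1]-c[1])-.16,[.44,.15],loss="soft_l1",f_scale=.003)
    a=np.degrees(np.arctan2(s[:,1]-f.x[1],s[:,0]-f.x[0])); print("centre",f.x,"angles",np.percentile(a,[0,1,50,99,100]).round(1),"rms",np.sqrt(np.mean(f.fun**2)))
    im=p["frame"][:,:,::-1]; v,u=np.nonzero(pm); c=im[v.min()-8:v.max()+9,u.min()-8:u.max()+9]
    print("crop origin",u.min()-8,v.min()-8)
    ims.append(cv2.resize(c,(780,290),interpolation=cv2.INTER_CUBIC))
    print(c.shape)
cv2.imwrite("pics/c1.png",np.vstack(ims))
```

```text
top panel ((564.66357421875, 146.34368896484375), (160.9974822998047, 340.11468505859375), 5.6120524406433105) z 0.02814977580882866
strip z pct [0.0292 0.0319 0.0332 0.0348 0.0365]
centre [0.42871455 0.13287492] angles [-39.5 -38.2   7.3  49.7  50.8] rms 0.0029355940040218693
crop origin 205 176
(95, 163, 3)
side panel ((563.8052368164062, 148.0431365966797), (160.30441284179688, 342.03472900390625), 5.6046142578125) z 0.027074953442354943
strip z pct [0.0271 0.0301 0.0317 0.0328 0.0342]
centre [0.42785543 0.13777442] angles [-42.5 -40.5   7.7  50.9  51.8] rms 0.0035792758016070067
crop origin 236 170
(172, 142, 3)
```

View pics/c1.png

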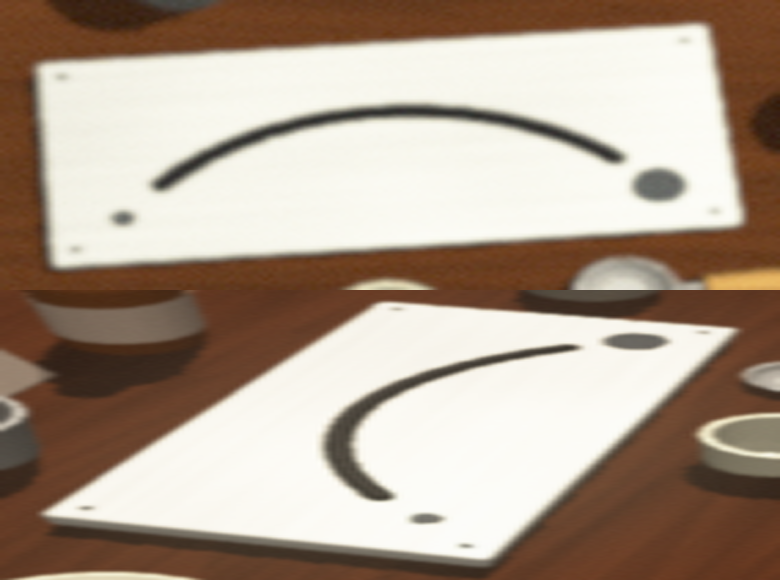

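View pics/top0.png

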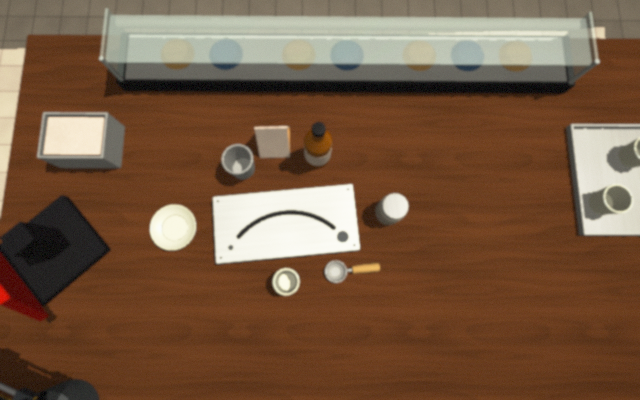

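The console is yawed about 5.6°. The small stud (dim) is at its +y end, top view ~(230,247), and the large stud (bright) is at its -y end, ~(342,236). The strip runs from about (0.531, 0.258) to (0.553, 0.033), and nothing stands in the way. The current tool yaw clears everything, so I'll keep it and move across with the fingers closed.

drive_tool([
  [[-0.65,-0.35,0],[0,0,0],1],
  [[-0.65,-0.35,0],[0,0,0],1],
  [[-0.65,-0.35,0],[0,0,0],1],
  [[-0.65,-0.35,0],[0,0,0],1],
  [[-0.65,-0.35,0],[0,0,0],1],
  [[-0.65,-0.35,0],[0,0,0],1],
  [[-0.65,-0.35,0.2],[0,0,0],1],
  [[-0.65,-0.35,0.2],[0,0,0],1],
])

```text
clock: 2.5
position: [0.4737, 0.3248, 0.2174]
eef_rot: [0.0, 0.195, 0.981, 0.0]
ft_force: [0.6, 1.1, -1.1]
opening: 0.0152
grip_force: 0.0
```

```bash
cat >> h.py <<'E'
from scipy.spatial.transform import Rotation as Ro
C=np.array([.4293,.1350]); YAW=5.6
def strip(a): # a deg in console frame
    t=np.radians(a+YAW); return C+.16*np.array([np.cos(t),np.sin(t)])
def totool(d,s):
    q=s["eef_rot"]; return Ro.from_quat(np.r_[q[1:],q[0]]).inv().apply(d)/.06
E
python3 - <<'E'
from h import *
s=monitor.sense(); print(s["clock"],s["position"],s["eef_rot"].round(4),s["ft_force"],s["opening"])
print(totool(np.r_[strip(44),.08]-s["position"],s))
# refine the centre from dark pixels of the strip at known height
from scipy.optimize import least_squares
p=viewer.grab_frame("side")
for n in("top","side"):
    p=viewer.grab_frame(n); m=models.masks_of(p,"strip")[0]["region"]
    g=p["frame"].mean(2); k=np.ones((5,5),np.uint8); m=cv2.dilate(m.astype(np.uint8),k)>0
    v,u=np.nonzero(m); w=np.clip(200-g[v,u],0,None)
    K=p["camera_matrix"];T=np.linalg.inv(p["camera_from_world"])
    r=T[:3,:3]@np.stack([(u-K[0,2])/K[0,0],(v-K[1,2])/K[1,1],np.ones(len(u))]); o=T[:3,3]
    q=(o[:,None]+r*((.032-o[2])/r[2]))[:2].T
    f=least_squares(lambda c:(np.hypot(*(q-c).T)-.16)*np.sqrt(w/200),[.43,.135]); a=np.degrees(np.arctan2(*(q-f.x).T[::-1]))[w>100]
    print(n,f.x,a.min(),a.max(),len(u))
E
```

```text
2.5 [0.47368894 0.3248178  0.2173941 ] [3.000e-04 1.951e-01 9.808e-01 5.000e-04] [ 0.55202941  1.12088451 -1.07433738] 0.015183503310093358
[-1.34565483 -0.67075343  2.28986191]
top [0.42816551 0.13400923] -39.618890976989384 51.06525928331017 1130Traceback (most recent call last):
  File "<stdin>", line 8, in <module>
IndexError: list index out of range
```

drive_tool([
  [[-0.4,-0.2,0.5],[0,0,0],1],
  [[-0.4,-0.2,0.5],[0,0,0],1],
  [[-0.4,-0.2,0.5],[0,0,0],1],
  [[-0.1,-0.05,0.5],[0,0,0],1],
  [[0,0,0],[0,0,0],1],
  [[0,0,0],[0,0,0],1],
])

```text
clock: 3.5
position: [0.5298, 0.2622, 0.0986]
eef_rot: [0.0, 0.194, 0.981, 0.001]
ft_force: [0.9, -0.2, 0.3]
opening: 0.0007
grip_force: 0.0
```

```bash
sed -i 's/\.4293,\.1350/.4285,.1345/' h.py
python3 - <<'E'
from h import *
s=monitor.sense(); print(s["clock"],s["position"],s["eef_rot"].round(4),s["ft_force"],s["opening"])
print(totool(np.r_[strip(44),.06]-s["position"],s))
p=viewer.grab_frame("side"); cv2.imwrite("pics/s2.png",cv2.resize(p["frame"][120:360,200:460,::-1],(780,600)[:1]+(600,)) if 0 else cv2.resize(p["frame"][130:350,190:470,::-1],(760,597)))
E
```

```text
3.5 [0.52977415 0.26221532 0.09863961] [4.000e-04 1.939e-01 9.810e-01 1.000e-03] [ 0.87459139 -0.15384076  0.3149564 ] 0.0007178715077447587
[-0.07427761 -0.07642692  0.64387247]
```

View pics/s2.png

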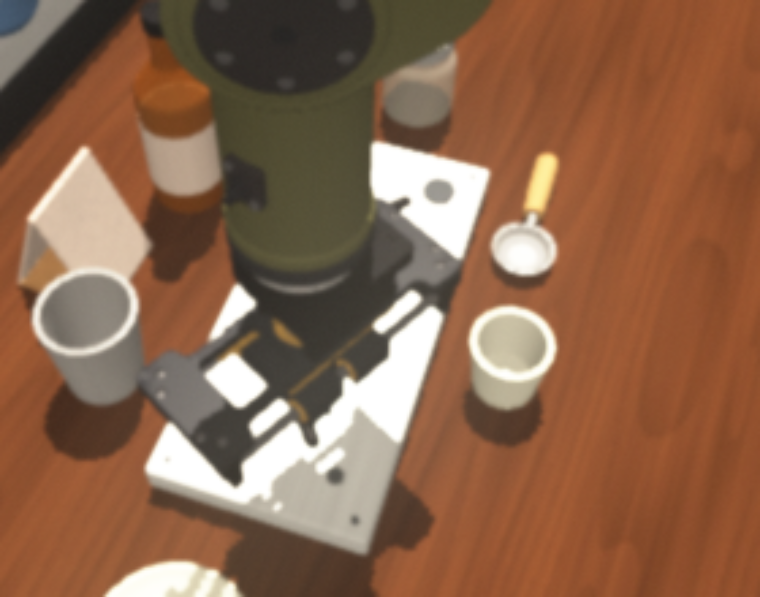

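The closed fingers hang over the strip's near (dim) end. The small stud shows at crop ~(335,475) and nothing is near the gripper. I'll descend to about 7 mm above the strip.

drive_tool([
  [[-0.07,-0.07,0.3],[0,0,0],1],
  [[0,0,0.3],[0,0,0],1],
  [[0,0,0.04],[0,0,0],1],
  [[0,0,0],[0,0,0],1],
  [[0,0,0],[0,0,0],1],
])

```text
clock: 4.18
position: [0.5326, 0.2548, 0.0593]
eef_rot: [0.0, 0.195, 0.981, 0.0]
ft_force: [-0.8, 0.3, -0.1]
opening: 0.0004
grip_force: 0.0
```

Run:
```python
from h import *
s=monitor.sense(); print(s["clock"],s["position"],s["eef_rot"].round(4),s["ft_force"],s["opening"])
print(totool(np.r_[strip(44),.0515]-s["position"],s))
```

```text
4.175 [0.53257472 0.25478078 0.05932411] [4.000e-04 1.951e-01 9.808e-01 3.000e-04] [-0.80241937  0.33670638 -0.13351292] 0.0004372091946095157
[0.0158418  0.02160204 0.13041024]
```

drive_tool([
  [[0.015,0.02,0.05],[0,0,0],1],
  [[0,0,0.03],[0,0,0],1],
  [[0,0,0.02],[0,0,0],1],
  [[0,0,0.015],[0,0,0],1],
  [[0,0,0],[0,0,0],1],
  [[0,0,0],[0,0,0],1],
])

```text
clock: 4.92
position: [0.5318, 0.2561, 0.0521]
eef_rot: [0.0, 0.195, 0.981, 0.0]
ft_force: [-1.0, 0.5, 1.4]
opening: 0.0002
grip_force: 0.7
```

drive_tool([
  [[0,0,0],[0,0,0],1],
])

```text
clock: 5.05
position: [0.5318, 0.2561, 0.0521]
eef_rot: [0.0, 0.195, 0.981, 0.0]
ft_force: [-2.0, -1.0, 0.3]
opening: 0.0003
grip_force: 0.7
```

drive_tool([
  [[0,0,0],[0,0,0],1],
])

```text
clock: 5.18
position: [0.5318, 0.2561, 0.052]
eef_rot: [0.0, 0.195, 0.981, 0.0]
ft_force: [-1.1, 1.7, 0.9]
opening: 0.0
grip_force: 0.7
```

drive_tool([
  [[0,0,0.015],[0,0,0],1],
  [[0,0,0.01],[0,0,0],1],
  [[0,0,0],[0,0,0],1],
])

```text
clock: 5.55
position: [0.5318, 0.2561, 0.0506]
eef_rot: [0.0, 0.195, 0.981, 0.0]
ft_force: [-2.0, 1.3, 2.3]
opening: 0.0002
grip_force: 1.2
```

```bash
cat >> h.py <<'E'
def avg(n=12):
    F=[]
    for _ in range(n): viewer.grab_frame("side"); s=monitor.sense(); F.append(s["ft_force"])
    F=np.array(F); print(s["clock"],s["position"].round(4),"F",F.mean(0).round(2),"sem",(F.std(0)/n**.5).round(2)); return s
E
python3 - <<'E'
from h import *
s=avg()
P=[strip(a) for a in range(44,-46,-8)]+[strip(-45)]
d=np.diff(np.array([s["position"][:2]]+[x for x in P[1:]]),axis=0)
print(np.round([totool(np.r_[x,0],s) for x in d],3)); print(totool(np.r_[strip(44),0]-np.r_[s["position"][:2],0],s))
E
```

```text
6.15 [0.5319 0.2561 0.0505] F [-1.3   0.74  2.62] sem [0.16 0.14 0.17]
[[-0.349 -0.132 -0.   ]
 [-0.323 -0.185 -0.   ]
 [-0.294 -0.229 -0.   ]
 [-0.259 -0.267 -0.   ]
 [-0.219 -0.301 -0.   ]
 [-0.175 -0.328 -0.   ]
 [-0.128 -0.349 -0.   ]
 [-0.078 -0.364 -0.   ]
 [-0.027 -0.371 -0.   ]
 [ 0.025 -0.371 -0.   ]
 [ 0.077 -0.364 -0.   ]
 [ 0.013 -0.045 -0.   ]]
[-3.62112873e-03  6.40006083e-03  2.03508820e-06]
```

Pressing at 2.6 N, about 2.5 mm down, which agrees with the spring data. I'll slide in small steps along the arc.

drive_tool([
  [[-0.09,-0.03,0],[0,0,0],1],
  [[-0.09,-0.03,0],[0,0,0],1],
  [[-0.17,-0.07,0],[0,0,0],1],
  [[-0.16,-0.09,0],[0,0,0],1],
  [[-0.16,-0.095,0],[0,0,0],1],
])

```text
clock: 6.78
position: [0.5625, 0.2222, 0.0505]
eef_rot: [0.0, 0.195, 0.981, 0.0]
ft_force: [-0.8, 1.3, 3.1]
opening: 0.0007
grip_force: 1.3
```

```bash
cat >> h.py <<'E'
def where(n=4):
    s=avg(n); d=s["position"][:2]-C; a=np.degrees(np.arctan2(d[1],d[0]))-YAW
    print("angle",a.round(2),"rad err mm",((np.hypot(*d)-.16)*1e3).round(2),"cut",s["position"][2].round(4))
    A=[x for x in range(40,-45,-4) if x<a-2]+[-44]
    P=[s["position"][:2]]+[strip(x) for x in A]
    for x,v in list(zip(A,np.diff(np.array(P),axis=0)))[:8]: print(x,totool(np.r_[v,0],s).round(3))
    print(s["eef_rot"].round(4))
E
python3 -c "
from h import *
where()"
```

```text
6.975 [0.5627 0.2215 0.0506] F [ 0.73 -0.69  2.47] sem [0.05 0.48 0.18]
angle 27.36 rad err mm -0.07 cut 0.0506
24 [-0.127 -0.091  0.   ]
20 [-0.143 -0.119  0.   ]
16 [-0.134 -0.129  0.   ]
12 [-0.125 -0.138  0.   ]
8 [-0.115 -0.146  0.   ]
4 [-0.105 -0.154  0.   ]
0 [-0.094 -0.161  0.   ]
-4 [-0.082 -0.167  0.   ]
[ 7.000e-04  1.959e-01  9.806e-01 -5.000e-04]
```

Right on the arc, with steady pressure.

drive_tool([
  [[-0.127,-0.09,0],[0,0,0],1],
  [[-0.143,-0.12,0],[0,0,0],1],
  [[-0.134,-0.13,0],[0,0,0],1],
  [[-0.125,-0.138,0],[0,0,0],1],
  [[-0.115,-0.146,0],[0,0,0],1],
  [[-0.105,-0.154,0],[0,0,0],1],
])

```text
clock: 7.72
position: [0.5856, 0.162, 0.0505]
eef_rot: [0.0, 0.195, 0.981, 0.0]
ft_force: [-0.9, 1.6, 2.7]
opening: 0.0007
grip_force: 1.3
```

```bash
python3 -c "
from h import *
where()"
```

```text
7.925 [0.5857 0.1611 0.0505] F [ 0.16 -1.44  2.92] sem [0.16 0.45 0.27]
angle 4.01 rad err mm -0.54 cut 0.0505
0 [-0.102 -0.157  0.   ]
-4 [-0.082 -0.167  0.   ]
-8 [-0.07  -0.172  0.   ]
-12 [-0.058 -0.177  0.   ]
-16 [-0.046 -0.18   0.   ]
-20 [-0.033 -0.183  0.   ]
-24 [-0.02  -0.185  0.   ]
-28 [-0.007 -0.186  0.   ]
[ 3.000e-04  1.957e-01  9.807e-01 -7.000e-04]
```

drive_tool([
  [[-0.102,-0.157,0],[0,0,0],1],
  [[-0.082,-0.167,0],[0,0,0],1],
  [[-0.07,-0.172,0],[0,0,0],1],
  [[-0.058,-0.177,0],[0,0,0],1],
  [[-0.046,-0.18,0],[0,0,0],1],
  [[-0.033,-0.183,0],[0,0,0],1],
])

```text
clock: 8.68
position: [0.5832, 0.0955, 0.0505]
eef_rot: [0.0, 0.195, 0.981, 0.0]
ft_force: [-0.5, 1.0, 2.2]
opening: 0.0006
grip_force: 1.3
```

```bash
python3 -c "
from h import *
where()"
```

```text
8.875 [0.583  0.0948 0.0503] F [-0.44 -1.4   2.47] sem [0.16 0.66 0.23]
angle -20.01 rad err mm -0.48 cut 0.0503
-24 [-0.028 -0.183  0.   ]
-28 [-0.007 -0.186  0.   ]
-32 [ 0.006 -0.186  0.   ]
-36 [ 0.019 -0.185  0.   ]
-40 [ 0.032 -0.183  0.   ]
-44 [ 0.044 -0.181  0.   ]
-44 [0. 0. 0.]
[-1.000e-04  1.957e-01  9.807e-01 -8.000e-04]
```

drive_tool([
  [[-0.028,-0.183,0],[0,0,0],1],
  [[-0.007,-0.186,0],[0,0,0],1],
  [[0.006,-0.186,0],[0,0,0],1],
  [[0.019,-0.185,0],[0,0,0],1],
  [[0.032,-0.183,0],[0,0,0],1],
  [[0.044,-0.181,0],[0,0,0],1],
  [[0,0,0],[0,0,0],1],
])

```text
clock: 9.75
position: [0.5532, 0.0349, 0.0503]
eef_rot: [-0.001, 0.196, 0.981, -0.001]
ft_force: [0.0, -3.0, 3.6]
opening: 0.0006
grip_force: 1.3
```

Run:
```python
from h import *
where(8)
for n,b in(("top",(100,320,150,430)),("side",(100,400,180,480))):
    p=viewer.grab_frame(n); im=p["frame"][b[0]:b[1],b[2]:b[3],::-1]
    cv2.imwrite(f"pics/e_{n}.png",cv2.resize(im,(760,590)))
```

```text
10.15 [0.5541 0.0367 0.0503] F [-0.88 -1.79  2.76] sem [0.15 0.11 0.13]
angle -43.51 rad err mm -0.76 cut 0.0503
-44 [-0.006 -0.025  0.   ]
[-2.000e-04  1.950e-01  9.808e-01 -2.000e-04]
```

View pics/e_side.png

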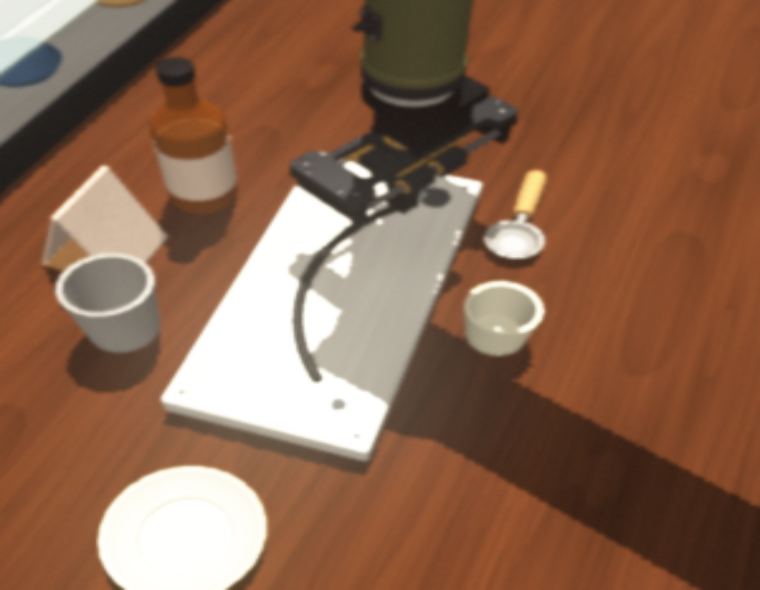

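The fingertips are on the strip's bright end beside the large stud (crop ~(435,195)), and nothing has been disturbed. I'll nudge the last ~3 mm to the very end and hold.

drive_tool([
  [[0.01,-0.05,0],[0,0,0],1],
  [[0,0,0],[0,0,0],1],
  [[0,0,0],[0,0,0],1],
  [[0,0,0],[0,0,0],1],
  [[0,0,0],[0,0,0],1],
  [[0,0,0],[0,0,0],1],
])

```text
clock: 11.0
position: [0.5526, 0.0343, 0.0505]
eef_rot: [0.0, 0.195, 0.981, 0.0]
ft_force: [1.6, 1.4, 1.5]
opening: 0.0002
grip_force: 1.2
```

Run:
```python
from h import *
where(8); s=monitor.sense()
if .0495<s["position"][2]<.0518: print(arm.job_done())
```

```text
11.4 [0.5525 0.0342 0.0505] F [0.58 1.37 2.69] sem [0.13 0.21 0.21]
angle -44.56 rad err mm -0.48 cut 0.0505
-44 [-0.015  0.023  0.   ]
[0.000e+00 1.951e-01 9.808e-01 1.000e-04]
the job is handed in; nothing more can be done
None
```

I slid the closed fingertips along the strip from the dim end to the bright end without lifting off. They pressed at about 2.5–2.9 N at every check and still held the bright end at about 2.7 N when I handed the job in at 11.4 s; the side-camera picture showed nothing on the counter disturbed.

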